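Dip the storage flask and show the rod for reading

TASK

Check the small storage flask with its dip rod: take the rod from its holder, lower it upright into the flask's guide tube until its collar sits fully on the tube's rim, without ramming it, keep hold of it there for a moment, and draw it all the way out again. Then hold the rod level for reading, with its tip about 8 cm above the middle of the light box and the rod never touching the box, and finish like that, still holding it motionless in the gripper. Leave the slide box, the jar and the mouse where they are.

Things in the scene. Friction and masses are not known exactly. Their poses are not given: they have to be found in the camera images.
- rod: The dip rod, loose, 40 to 85 g, 170 mm long. Origin at the very tip; z runs from tip to handle (up when it stands in its holder). Black rod 8 mm thick, rounded tip, thin white rings; a steel collar 30 mm in diameter from 110 to 118 mm; from 130 to 170 mm a flat black handle (see rod_grip). It starts upright in the holder, within 3 degrees, free to turn about z, tip 8 mm above the bench.
- rod_grip (a point): Centre of the rod's flat square handle, 150 mm from the tip, axes as the rod's. The handle is 40 mm along x, 40 mm along z and 12 mm thick along y, to be pinched across y, at any slant in the x-z plane: fingers at about 45 degrees to the rod serve both the upright and the level pose in one grip. 12 mm of bare rod lie between handle and collar.
- rod_collar (a point): The centre of the collar's underside, 110 mm from the tip; axes as the rod's.
- holder: The rod's holder, a grey block 70 x 70 mm, 48 mm high, fixed to the bench; origin at the centre of its underside. In the middle of its top is a round hole 10 mm wide and 40 mm deep in which the rod stands.
- flask: The storage flask, an aluminium can 102 mm in diameter, fixed to the bench; origin at the centre of its underside, z up. Its flat grey lid ends 106 mm above the bench; from its middle an upright steel guide tube stands 24 mm out, outer diameter 26 mm, bore 16 mm, open to 10 mm above the bench, so the collar meets the rim before the tip meets anything.
- flask_mouth (a point): The centre of the guide tube's upper rim, 130 mm above the bench, on the flask's axis.
- lightbox: The light box for viewing slides, a flat grey box with a white top, 120 mm (x) by 160 mm (y), 22 mm high, fixed to the bench; origin at the centre of its underside.
- lightbox_top (a point): The middle of the light box's white top, 22 mm above the bench, z up.
- slidebox: Bystander: white slide box 87 x 102 mm, 34 mm high, loose; origin at the centre of its underside.
- jar: Bystander: small clear specimen jar with white lid, 56 mm in diameter, 75 mm high, loose; origin at the centre of its underside.
- mouse: Bystander: black computer mouse, 100 x 58 mm, 26 mm high, on a blue mat, loose; origin at the centre of its underside.
Things that resemble listed ones, but are neither listed nor needed, are in the scene too. What is shaped like the rod but pink or yellow is not meant.

How it is judged:
By the outcome, as a careful person would: the job done as asked, in the order asked, and still so for the second after the job is handed in, while the arm keeps its last pose, push and grip.
It also fails if it takes over 54 s, if anything falls off the work surface, if the arm or the gripper's body presses on something with over 40 N, if the wrist force passes 120 N, or if a joint passes its speed limit or range.

ROBOT

A 6-joint arm with a two-finger parallel gripper is mounted at the origin on the work surface. World frame = base frame: x ahead of the robot, y to its left, z up, the work surface at z = 0. Lengths are in m, angles in degrees, forces in N, time in s.
With the tool pointing down it reaches from about 0.375 to 0.975 m from the base axis. Payload 3.8 kg.
Tool frame: the origin (TCP) lies on the centre line of the jaws, within the pads' length; the fingertips stand 19 mm ahead of it and the grasp point (between the pads) is the TCP; z points along the fingers, y is the line along which they close (so a half turn about z gives the same grasp; the last joint's range is limited). The gripper opens to 88 mm and grips with 3 to 60 N. Pads are 18 mm wide; open, the fingers measure 123 mm over their backs; the gripper's body (75 mm by 187 mm) begins 45 mm behind the grasp point.
Start: joints at [73.917, 15.12, 91.902, -0, 72.978, -2.114], TCP at [0.163, 0.655, 0.258] pointing down, gripper open.
Joint ranges: [-150.88, 150.88], [-54.13, 125.18], [17.81, 147.31], [-75.09, 255.09], [0, 152.58], [-146.25, 146.25]. Speed limits (degrees/s): [147.25, 147.25, 180, 180, 180, 180].

INTERFACE

Orientations are given as a 3x3 rotation matrix whose columns are the frame's x, y, z axes.
In Python, from cell import state, get_image, calibration, hand_in gives the robot as it stands.
- The arm moves only by the tool carry_out, never from a script. Its argument "commands" is a list of rows, each an object of numbers: "x", "y", "z": the shift along the tool's x, y, z in cm; "turn": the turn about the tool's z in degrees. In form: [{"x": .., "y": .., "z": .., "turn": ..}, ...]. A call has exactly 10 rows; each row is the pose to reach, as a shift and turn from the pose commanded when the call began, along the tool's axes at that moment; what a row does not reach only later rows make up. A row lasts 1/12 s, in which the tool goes at most 41.7 mm and 7.16 degrees, less where a joint would pass 70% of its speed; a pose out of reach is approached as far as the arm can. A call with a gripper value outside its range is refused whole. "hand" is the opening, from -1 (shut) to 1 (fully open), so that 0 is half open, set as the call begins (left out, the last holds). The fingers move at their own pace and stop on an object; "squeeze" is the grip in N (left out, the last holds). Time passes only in rows, so rows that repeat a pose let the fingers close, or fill a call up. It gives the time, the measured TCP pose, the force, the opening and the grip force at its end, in the units of the state.
- state(): the state, without advancing time (a new reading comes with each control period).
- get_image(name): name is "scene" or "top" or "wrist"; returns (picture, depth): 420x560x3 uint8, red, green, blue; 420x560 float32, m along the optical axis (not along the pixel's ray), 0 where there is no reading.
- calibration(name): a dict with "camera_matrix" (3x3 intrinsics, pixels), "R" (3x3) and "t" (3): a world point X has camera coordinates R X + t. Camera axes: x right, y down, z forward; pixel columns grow to the right and rows downward; lengths in m; the calibration is good to about 2 mm. A picture is of the moment at which its call begins: read the wrist's pose just before it. calibration takes no time and is no camera call; for the wrist camera it gives the pose at the moment of the call.
- hand_in(): hands the job in; it is judged then, once.
The state is a dict: "time_s": time; "q": joint angles; "joint_vel": joint speeds; "effort": joint torques, N m; "tool_pos": TCP position; "orientation": TCP orientation; "ft_force": force on the tool from outside, world axes, zero at the start; "ft_torque": the same for the moment, N m; "gripper_width": opening from 0.0 (shut) to 1.0 (fully open); "gripper_force": force on a finger pad.
Only numpy, scipy, OpenCV 4.12 (cv2) and the standard library are available. Lean on these libraries where they do the work, as an engineer would, in place of code of your own. Each camera call takes 0.05 s, during which the arm holds its last target. There are 200 camera calls.

## Working session

There is one attempt and no reset: what is moved stays moved. The work goes in short steps, Python scripts to look and compute and a tool call to move; the robot and the scene stay as the last step left them, time stands still between calls to the robot, and variables do not carry over. Pictures are saved under pics/ and viewed, at most 13 in all, crops included, and the job is handed in when it is done.

Besides the shell and the picture viewer there is one more tool, called after "Call:" in YAML: its name, and indented under it one key for each argument. carry_out: Moves the arm, as the interface text tells. Its arguments: {"type":"object","properties":{"commands":{"type":"array"},"hand":{"type":"number"},"squeeze":{"type":"number"}},"required":["commands"]}

```bash
mkdir -p pics; ls
python3 - <<'E'
from cell import *
import cv2,numpy as np
s=state(); print(s['time_s'],s['tool_pos'],np.round(s['orientation'],3),s['gripper_width'])
for n in ['scene','top']:
    p,d=get_image(n); cv2.imwrite(f'pics/{n}0.png',p[:,:,::-1]); np.savez(f'/tmp/{n}0.npz',p=p,d=d,**{k:np.array(v) for k,v in calibration(n).items()})
    c=calibration(n); print(n,np.round(c['camera_matrix'],1),np.round(c['R'],3),np.round(c['t'],3))
E
```

```text
pics
0.0 [0.16277108 0.65441152 0.25641621] [[-0.97   0.241 -0.001]
 [ 0.241  0.97  -0.002]
 [ 0.    -0.002 -1.   ]] 0.9991729387082048
scene [[488.6   0.  273.4]
 [  0.  488.6 212.4]
 [  0.    0.    1. ]] [[-0.235  0.972 -0.011]
 [ 0.718  0.166 -0.676]
 [-0.656 -0.167 -0.736]] [ 0.255 -0.325  1.763]
top [[501.2   0.  281.4]
 [  0.  501.2 216. ]
 [  0.    0.    1. ]] [[-0.015 -1.    -0.006]
 [-0.998  0.016 -0.063]
 [ 0.063  0.005 -0.998]] [-0.089  0.569  1.296]
```

View pics/scene0.png

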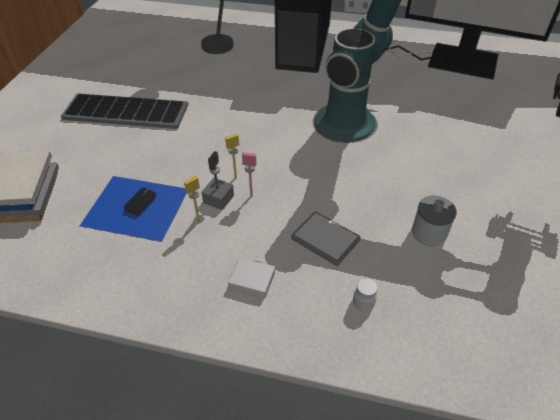

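View pics/top0.png

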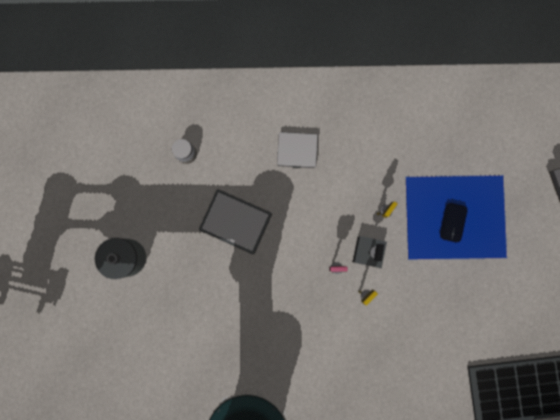

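The rod candidates in the scene image are black (214,160) in the grey block, pink (250,160), yellow (233,142) and yellow (192,186). I choose the black one. The flask is at top (118,258), and the light box is the box at top (236,221), lying in the arm's shadow. Next comes a close crop and measurements.

```bash
cat > h.py <<'E'
import numpy as np,cv2
from cell import *
def load(n):
    z=np.load(f'/tmp/{n}.npz'); return z['p'],z['d'],z['camera_matrix'],z['R'],z['t']
def cloud(d,K,R,t):
    v,u=np.mgrid[:d.shape[0],:d.shape[1]]
    c=np.stack([(u-K[0,2])/K[0,0]*d,(v-K[1,2])/K[1,1]*d,d],-1)
    return (c-t)@R      # R^T (c - t)
def ray(u,v,z,K,R,t):
    o=-R.T@t; r=R.T@np.array([(u-K[0,2])/K[0,0],(v-K[1,2])/K[1,1],1]); return o+r*(z-o[2])/r[2]
E
python3 - <<'E'
from h import *
ims=[]
for n,(u0,v0,w,h) in {'scene0':(170,120,100,110),'top0':(320,180,100,130)}.items():
    p,d,K,R,t=load(n); c=p[v0:v0+h,u0:u0+w,::-1]; ims.append(cv2.resize(c,(390,560),interpolation=cv2.INTER_CUBIC))
cv2.imwrite('pics/crop1.png',np.hstack(ims))
for n in ['scene0','top0']:
    p,d,K,R,t=load(n); P=cloud(d,K,R,t); z=P[...,2]
    print(n,'bench z',np.median(z[d>0]))
    # connected blobs by height
    m=((z>0.012)&(z<0.3)&(d>0)&(P[...,0]>.25)&(P[...,0]<1.1)&(abs(P[...,1])<.75)).astype(np.uint8)
    k,l,st,ce=cv2.connectedComponentsWithStats(m)
    for i in range(1,k):
        if st[i,4]>25:
            q=P[l==i]; print(np.round(ce[i]),st[i,4],'xyz med',np.round(np.median(q,0),3),'lo',np.round(np.percentile(q,2,axis=0),3),'hi',np.round(np.percentile(q,98,axis=0),3))
E
```

```text
scene0 bench z 0.0006655423467014177
[233. 148.] 280 xyz med [ 0.371 -0.297  0.138] lo [ 0.357 -0.314  0.02 ] hi [ 0.384 -0.282  0.173]
[217. 185.] 858 xyz med [ 0.481 -0.319  0.048] lo [ 0.44  -0.359  0.015] hi [ 0.512 -0.283  0.178]
[249. 166.] 300 xyz med [ 0.439 -0.227  0.139] lo [ 0.429 -0.246  0.019] hi [ 0.447 -0.208  0.172]
[193. 191.] 317 xyz med [ 0.575 -0.35   0.14 ] lo [ 0.56  -0.365  0.026] hi [ 0.59  -0.337  0.173]
[140. 201.] 490 xyz med [ 0.552 -0.543  0.025] lo [ 0.502 -0.577  0.013] hi [ 0.595 -0.514  0.031]
[434. 219.] 1652 xyz med [0.495 0.304 0.102] lo [0.425 0.261 0.017] hi [0.518 0.354 0.128]
[326. 237.] 1926 xyz med [0.565 0.027 0.022] lo [ 0.49  -0.057  0.014] hi [0.633 0.106 0.027]
[252. 276.] 1243 xyz med [ 0.75  -0.139  0.034] lo [ 0.7   -0.19   0.015] hi [ 0.787 -0.091  0.038]
[365. 294.] 605 xyz med [0.756 0.153 0.066] lo [0.721 0.128 0.014] hi [0.769 0.178 0.078]
top0 bench z 0.0005955415128714722
[297. 149.] 1321 xyz med [ 0.741 -0.141  0.034] lo [ 0.698 -0.191  0.028] hi [ 0.784 -0.092  0.04 ]
[184. 150.] 458 xyz med [0.735 0.148 0.074] lo [0.713 0.125 0.019] hi [0.761 0.174 0.08 ]
[235. 221.] 2780 xyz med [0.556 0.023 0.023] lo [ 0.485 -0.058  0.016] hi [0.627 0.104 0.028]
[387. 209.] 187 xyz med [ 0.572 -0.349  0.165] lo [ 0.555 -0.366  0.026] hi [ 0.589 -0.338  0.174]
[453. 222.] 817 xyz med [ 0.544 -0.545  0.025] lo [ 0.498 -0.577  0.015] hi [ 0.592 -0.515  0.031]
[120. 257.] 1725 xyz med [0.467 0.297 0.107] lo [0.422 0.259 0.023] hi [0.512 0.353 0.131]
[370. 251.] 813 xyz med [ 0.473 -0.317  0.05 ] lo [ 0.437 -0.359  0.024] hi [ 0.508 -0.286  0.18 ]
[337. 268.] 155 xyz med [ 0.436 -0.228  0.168] lo [ 0.422 -0.248  0.116] hi [ 0.448 -0.209  0.173]
[368. 295.] 198 xyz med [ 0.371 -0.297  0.165] lo [ 0.355 -0.313  0.032] hi [ 0.384 -0.283  0.175]
```

View pics/crop1.png

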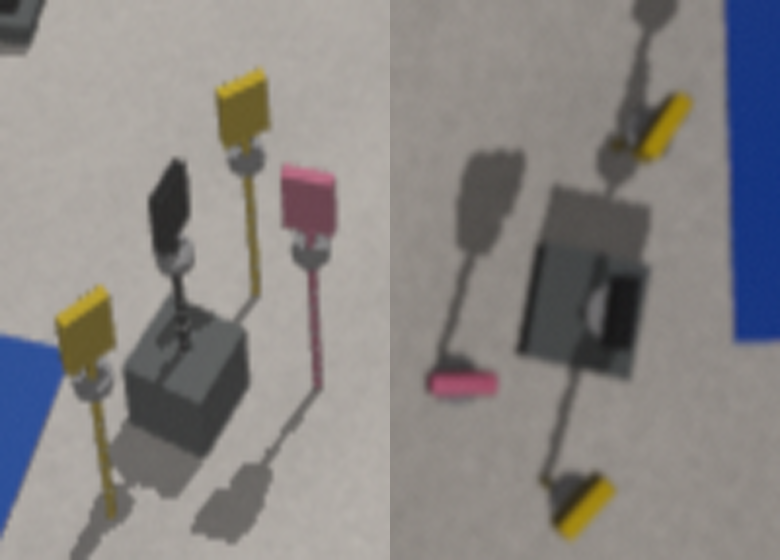

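The black rod stands in the grey holder (crop left, 170,210; in the top crop the handle is at 620,312). Now I'll measure the handle, the flask tube and the light box.

Run:
```python
from h import *
Q=[]
for n in ['scene0','top0']:
    p,d,K,R,t=load(n); P=cloud(d,K,R,t); x,y,z=np.moveaxis(P,-1,0)
    def rep(name,m):
        q=P[m&(d>0)]
        if len(q)<5: print(n,name,len(q));return
        r=cv2.minAreaRect(q[:,:2].astype(np.float32)*1000)
        print(n,name,len(q),'mean',np.round(q.mean(0),4),'lo',np.round(q.min(0),3),'hi',np.round(q.max(0),3),'rect',np.round(r[0],1),np.round(r[1],1),round(r[2],1))
    near=(abs(x-.47)<.045)&(abs(y+.32)<.05)
    dark=p.max(2)<60
    rep('handle',near&(z>.135)); rep('handledark',near&(z>.14)&dark); rep('handletop',near&(z>.172)); rep('collar',near&(z>.1)&(z<.13))
    rep('holdertop',near&(z>.044)&(z<.053))
    fl=(abs(x-.47)<.08)&(abs(y-.3)<.08)
    rep('tube',fl&(z>.118)); rep('rim',fl&(z>.126)); rep('lid',fl&(z>.1)&(z<.111))
    rep('lb',(abs(x-.56)<.11)&(abs(y-.023)<.1)&(z>.018)&(z<.027))
```

```text
scene0 handle 145 mean [ 0.4767 -0.3205  0.164 ] lo [ 0.453 -0.332  0.136] hi [ 0.494 -0.311  0.183] rect [ 473.2 -321. ] [14.6 41.9] 77.5
scene0 handledark 106 mean [ 0.4789 -0.3202  0.1644] lo [ 0.454 -0.328  0.141] hi [ 0.494 -0.314  0.183] rect [ 474.4 -321. ] [10.5 39.7] 80.4
scene0 handletop 53 mean [ 0.4742 -0.3216  0.1776] lo [ 0.453 -0.331  0.173] hi [ 0.493 -0.313  0.183] rect [ 473.3 -322.1] [12.8 38.4] 78.8
scene0 collar 57 mean [ 0.4757 -0.3196  0.1222] lo [ 0.454 -0.334  0.101] hi [ 0.488 -0.308  0.13 ] rect [ 473.9 -318.1] [23.6 31.6] 60.3
scene0 holdertop 368 mean [ 0.4749 -0.3212  0.0483] lo [ 0.43  -0.362  0.044] hi [ 0.513 -0.282  0.053] rect [ 472.6 -322.4] [74.1 75.4] 77.8
scene0 tube 84 mean [0.4694 0.3092 0.1261] lo [0.453 0.297 0.118] hi [0.482 0.323 0.135] rect [468.1 309.5] [23.6 28.6] 66.7
scene0 rim 48 mean [0.4686 0.3095 0.1298] lo [0.453 0.297 0.126] hi [0.482 0.323 0.135] rect [468.  309.8] [23.7 28.4] 61.5
scene0 lid 760 mean [0.4734 0.3084 0.1062] lo [0.415 0.258 0.1  ] hi [0.521 0.36  0.111] rect [467.5 308.8] [100.9 104. ] 71.2
scene0 lb 1699 mean [
[... 600 characters left out ...]
 [ 0.485 -0.309  0.13 ] rect [ 473.1 -314.8] [11.5 26.6] 75.9
top0 holdertop 525 mean [ 0.4721 -0.318   0.0487] lo [ 0.432 -0.364  0.044] hi [ 0.511 -0.283  0.053] rect [ 471.7 -323.6] [70.5 69.8] 77.0
top0 tube 82 mean [0.4665 0.307  0.129 ] lo [0.454 0.296 0.118] hi [0.478 0.32  0.137] rect [467.  307.1] [24.  24.1] 26.5
top0 rim 63 mean [0.4665 0.3076 0.1309] lo [0.454 0.296 0.126] hi [0.478 0.32  0.137] rect [467.1 307.6] [23.9 23.2] 31.3
top0 lid 1184 mean [0.4664 0.3072 0.107 ] lo [0.417 0.258 0.101] hi [0.517 0.358 0.111] rect [466.8 307.7] [100.4  99.9] 89.1
top0 lb 2436 mean [0.5562 0.023  0.0225] lo [ 0.472 -0.071  0.018] hi [0.641 0.118 0.027] rect [556.6  23.4] [159.3 119.6] 65.1
```

```bash
cat >> h.py <<'E'
def go(*tg):
    s=state(); R=np.array(s['orientation']); p=np.array(s['tool_pos'])
    yaw=np.degrees(np.arctan2(R[1,1],R[0,1]))
    print('t %.2f'%s['time_s'],'pos',np.round(p,4),'yaw %.2f'%yaw,'zax',np.round(R[:,2],3),'F',np.round(s['ft_force'],2),'w %.3f g %.1f'%(s['gripper_width'],s['gripper_force']),'q',np.round(s['q'],0))
    for t in tg:
        print(t,'-> cm',np.round(R.T@(np.array(t[:3])-p)*100,2),'turn %.1f'%(yaw-t[3]))
E
python3 -c "
from h import *
go((.50,.25,.256,80),(.473,-.3225,.25,80),(.473,-.3225,.158,80))"
```

```text
t 0.10 pos [0.1628 0.6545 0.2565] yaw 76.03 zax [-0.001 -0.002 -1.   ] F [ 0.65 -0.03  0.09] w 1.002 g 0.0 q [74. 15. 92.  0. 73. -2.]
(0.5, 0.25, 0.256, 80) -> cm [-42.49 -31.11   0.11] turn -4.0
(0.473, -0.3225, 0.25, 80) -> cm [-53.69 -87.32   0.82] turn -4.0
(0.473, -0.3225, 0.158, 80) -> cm [-53.69 -87.3   10.02] turn -4.0
```

Call:
carry_out:
  commands:
    - {"x": -42,"y": -31,"z": 0,"turn": -4}
    - {"x": -42,"y": -31,"z": 0,"turn": -4}
    - {"x": -42,"y": -31,"z": 0,"turn": -4}
    - {"x": -42,"y": -31,"z": 0,"turn": -4}
    - {"x": -42,"y": -31,"z": 0,"turn": -4}
    - {"x": -42,"y": -31,"z": 0,"turn": -4}
    - {"x": -42,"y": -31,"z": 0,"turn": -4}
    - {"x": -42,"y": -31,"z": 0,"turn": -4}
    - {"x": -42,"y": -35,"z": 0,"turn": -4}
    - {"x": -44,"y": -45,"z": 0,"turn": -4}
  hand: 0.2
  squeeze: 25

```text
time_s: 0.93
tool_pos: [0.4117, 0.3214, 0.2574]
orientation: [[-0.985, 0.173, 0.001], [0.173, 0.985, 0.0], [-0.001, 0.0, -1.0]]
ft_force: [-0.1, -0.0, 0.3]
gripper_width: 0.598
gripper_force: 0.0
```

```bash
python3 -c "
from h import *
go((.473,-.3225,.25,80))"
```

```text
t 0.93 pos [0.4117 0.3214 0.2574] yaw 80.02 zax [ 0.001  0.    -1.   ] F [-0.14 -0.01  0.26] w 0.598 g 0.0 q [ 35.  -2. 110.  -0.  71. -45.]
(0.473, -0.3225, 0.25, 80) -> cm [-17.19 -62.36   0.74] turn 0.0
```

Call:
carry_out:
  commands:
    - {"x": -17,"y": -60,"z": 0,"turn": 0}
    - {"x": -17,"y": -60,"z": 0,"turn": 0}
    - {"x": -17,"y": -60,"z": 0,"turn": 0}
    - {"x": -17,"y": -60,"z": 0,"turn": 0}
    - {"x": -17,"y": -60,"z": 0,"turn": 0}
    - {"x": -17,"y": -60,"z": 0,"turn": 0}
    - {"x": -17,"y": -60,"z": 0,"turn": 0}
    - {"x": -17,"y": -60,"z": 0,"turn": 0}
    - {"x": -17,"y": -60,"z": 0,"turn": 0}
    - {"x": -17,"y": -60,"z": 0,"turn": 0}

```text
time_s: 1.77
tool_pos: [0.452, -0.0935, 0.2576]
orientation: [[-0.985, 0.173, 0.0], [0.173, 0.985, 0.0], [-0.0, 0.0, -1.0]]
ft_force: [1.4, 0.7, -0.5]
gripper_width: 0.602
gripper_force: 0.0
```

```bash
python3 -c "
from h import *
go((.473,-.3225,.25,80))"
```

```text
t 1.77 pos [ 0.452  -0.0935  0.2576] yaw 80.02 zax [ 0.  0. -1.] F [ 1.44  0.69 -0.47] w 0.602 g 0.0 q [-15.  -9. 117.   0.  72. -95.]
(0.473, -0.3225, 0.25, 80) -> cm [ -6.03 -22.19   0.75] turn 0.0
```

Call:
carry_out:
  commands:
    - {"x": -5.8,"y": -21,"z": 0.5,"turn": 0}
    - {"x": -5.8,"y": -21,"z": 0.5,"turn": 0}
    - {"x": -5.8,"y": -21,"z": 0.5,"turn": 0}
    - {"x": -5.8,"y": -21,"z": 0.5,"turn": 0}
    - {"x": -5.8,"y": -21,"z": 0.5,"turn": 0}
    - {"x": -5.8,"y": -21,"z": 0.5,"turn": 0}
    - {"x": -5.8,"y": -21,"z": 0.5,"turn": 0}
    - {"x": -5.8,"y": -21,"z": 0.5,"turn": 0}
    - {"x": -5.8,"y": -21,"z": 0.5,"turn": 0}
    - {"x": -5.8,"y": -21,"z": 0.5,"turn": 0}

```text
time_s: 2.6
tool_pos: [0.4734, -0.3066, 0.2526]
orientation: [[-0.985, 0.171, -0.0], [0.171, 0.985, 0.001], [0.0, 0.001, -1.0]]
ft_force: [-0.7, 0.6, -0.4]
gripper_width: 0.604
gripper_force: 0.0
```

Run:
```python
from h import *
go((.473,-.3225,.158,80))
c=calibration('wrist'); p,d=get_image('wrist'); cv2.imwrite('pics/wrist1.png',p[:,:,::-1])
P=cloud(d,np.array(c['camera_matrix']),np.array(c['R']),np.array(c['t']))
m=(d>0)&(P[...,2]>.165)&(P[...,2]<.19)&(abs(P[...,0]-.473)<.04)&(abs(P[...,1]+.322)<.04)&(p.max(2)<80)
q=P[m]; print(len(q))
if len(q)>5: print(q.mean(0),cv2.minAreaRect(q[:,:2].astype(np.float32)*1000))
```

```text
t 2.60 pos [ 0.4734 -0.3066  0.2526] yaw 80.13 zax [-0.     0.001 -1.   ] F [-0.72  0.6  -0.39] w 0.604 g 0.0 q [ -35.    3.  106.    0.   71. -116.]
(0.473, -0.3225, 0.158, 80) -> cm [-0.24 -1.58  9.46] turn 0.1
859
[ 0.46832063 -0.32261837  0.17667335] ((470.1160583496094, -323.4433898925781), (11.400611877441406, 39.26587677001953), 80.00397491455078)
```

View pics/wrist1.png

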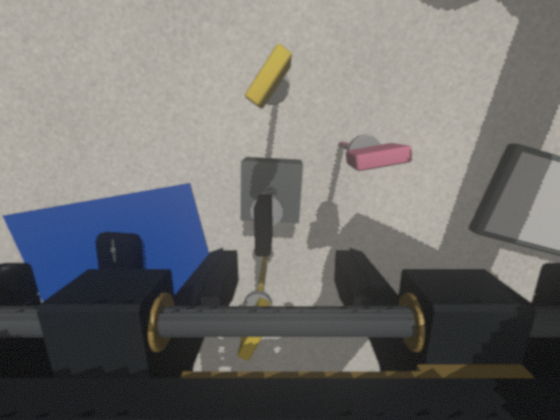

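The wrist view shows the black handle at (263,225), edge-on to the jaws, with yellow at (250,340) and pink at (380,155) both clear of it. The measurement agrees: (0.471,-0.323) at yaw 80.

Call:
carry_out:
  commands:
    - {"x": -0.2,"y": -1.6,"z": 0,"turn": 0}
    - {"x": -0.2,"y": -1.6,"z": 0,"turn": 0}
    - {"x": -0.2,"y": -1.6,"z": 2,"turn": 0}
    - {"x": -0.2,"y": -1.6,"z": 4,"turn": 0}
    - {"x": -0.2,"y": -1.6,"z": 6,"turn": 0}
    - {"x": -0.2,"y": -1.6,"z": 8,"turn": 0}
    - {"x": -0.2,"y": -1.6,"z": 9,"turn": 0}
    - {"x": -0.2,"y": -1.6,"z": 9.5,"turn": 0}
    - {"x": -0.2,"y": -1.6,"z": 9.5,"turn": 0}
    - {"x": -0.2,"y": -1.6,"z": 9.5,"turn": 0}

```text
time_s: 3.48
tool_pos: [0.4731, -0.3247, 0.1585]
orientation: [[-0.985, 0.173, 0.001], [0.173, 0.985, -0.001], [-0.001, -0.0, -1.0]]
ft_force: [-0.3, -0.4, 0.1]
gripper_width: 0.599
gripper_force: 0.0
```

Run:
```python
from h import *
go((.472,-.323,.158,80))
```

```text
t 3.48 pos [ 0.4731 -0.3247  0.1585] yaw 80.04 zax [ 0.001 -0.001 -1.   ] F [-0.34 -0.35  0.14] w 0.599 g 0.0 q [ -37.    9.  110.   -0.   61. -117.]
(0.472, -0.323, 0.158, 80) -> cm [0.14 0.15 0.05] turn 0.0
```

Now close the jaws and check the hold before lifting.

Call:
carry_out:
  commands:
    - {"x": 0.1,"y": 0.1,"z": 0,"turn": 0}
    - {"x": 0.1,"y": 0.1,"z": 0,"turn": 0}
    - {"x": 0.1,"y": 0.1,"z": 0,"turn": 0}
    - {"x": 0.1,"y": 0.1,"z": 0,"turn": 0}
    - {"x": 0.1,"y": 0.1,"z": 0,"turn": 0}
    - {"x": 0.1,"y": 0.1,"z": 0,"turn": 0}
    - {"x": 0.1,"y": 0.1,"z": 0,"turn": 0}
    - {"x": 0.1,"y": 0.1,"z": 0,"turn": 0}
    - {"x": 0.1,"y": 0.1,"z": 0,"turn": 0}
    - {"x": 0.1,"y": 0.1,"z": 0,"turn": 0}
  hand: -1
  squeeze: 25

```text
time_s: 4.32
tool_pos: [0.4719, -0.3233, 0.1578]
orientation: [[-0.985, 0.173, 0.0], [0.173, 0.985, 0.0], [-0.0, 0.0, -1.0]]
ft_force: [0.9, 0.4, 0.7]
gripper_width: 0.135
gripper_force: 25.0
```

Gripped: the opening is 11.9 mm. Lift straight up.

Call:
carry_out:
  commands:
    - {"z": -1,"x": 0,"y": 0,"turn": 0}
    - {"z": -2.5,"x": 0,"y": 0,"turn": 0}
    - {"z": -4.5,"x": 0,"y": 0,"turn": 0}
    - {"z": -7,"x": 0,"y": 0,"turn": 0}
    - {"z": -9.5,"x": 0,"y": 0,"turn": 0}
    - {"z": -12,"x": 0,"y": 0,"turn": 0}
    - {"z": -14.5,"x": 0,"y": 0,"turn": 0}
    - {"z": -16.5,"x": 0,"y": 0,"turn": 0}
    - {"z": -18,"x": 0,"y": 0,"turn": 0}
    - {"z": -18,"x": 0,"y": 0,"turn": 0}

```text
time_s: 5.15
tool_pos: [0.4731, -0.3244, 0.3428]
orientation: [[-0.985, 0.173, 0.006], [0.173, 0.985, -0.005], [-0.007, -0.004, -1.0]]
ft_force: [0.7, -0.4, -0.7]
gripper_width: 0.137
gripper_force: 25.0
```

Run:
```python
from h import *
go((.4675,.3085,.335,80))
```

```text
t 5.15 pos [ 0.4731 -0.3244  0.3428] yaw 80.03 zax [ 0.006 -0.005 -1.   ] F [ 0.75 -0.36 -0.66] w 0.137 g 25.0 q [ -37.    1.   98.   -0.   80. -117.]
(0.4675, 0.3085, 0.335, 80) -> cm [11.51 62.24  0.48] turn 0.0
```

Call:
carry_out:
  commands:
    - {"x": 0.2,"y": 1,"z": 0,"turn": 0}
    - {"x": 0.5,"y": 2.7,"z": 0,"turn": 0}
    - {"x": 1,"y": 5.4,"z": 0,"turn": 0}
    - {"x": 1.6,"y": 8.6,"z": 0,"turn": 0}
    - {"x": 2.2,"y": 12,"z": 0,"turn": 0}
    - {"x": 2.9,"y": 15.6,"z": 0,"turn": 0}
    - {"x": 3.5,"y": 19.2,"z": 0,"turn": 0}
    - {"x": 4.2,"y": 22.8,"z": 0,"turn": 0}
    - {"x": 4.9,"y": 26.4,"z": 0,"turn": 0}
    - {"x": 5.5,"y": 30,"z": 0,"turn": 0}

```text
time_s: 5.98
tool_pos: [0.4677, -0.0161, 0.3356]
orientation: [[-0.985, 0.173, -0.003], [0.173, 0.985, 0.001], [0.003, -0.0, -1.0]]
ft_force: [0.3, 0.5, 0.0]
gripper_width: 0.135
gripper_force: 25.0
```

Run:
```python
from h import *
go((.4675,.3085,.335,80))
```

```text
t 5.98 pos [ 0.4677 -0.0161  0.3356] yaw 80.02 zax [-0.003  0.001 -1.   ] F [0.31 0.5  0.02] w 0.135 g 25.0 q [ -5. -10. 110.   0.  80. -85.]
(0.4675, 0.3085, 0.335, 80) -> cm [ 5.64 31.96  0.08] turn 0.0
```

Call:
carry_out:
  commands:
    - {"x": 0.6,"y": 3.6,"z": 0,"turn": 0}
    - {"x": 1.3,"y": 7.2,"z": 0,"turn": 0}
    - {"x": 2,"y": 11,"z": 0,"turn": 0}
    - {"x": 2.6,"y": 15,"z": 0,"turn": 0}
    - {"x": 3.3,"y": 19,"z": 0,"turn": 0}
    - {"x": 4,"y": 23,"z": 0,"turn": 0}
    - {"x": 4.6,"y": 26.2,"z": 0,"turn": 0}
    - {"x": 5.1,"y": 29,"z": 0,"turn": 0}
    - {"x": 5.5,"y": 31,"z": 0,"turn": 0}
    - {"x": 5.6,"y": 32,"z": 0,"turn": 0}

```text
time_s: 6.82
tool_pos: [0.4678, 0.3089, 0.3353]
orientation: [[-0.985, 0.17, -0.004], [0.17, 0.985, -0.001], [0.004, -0.002, -1.0]]
ft_force: [-0.1, -0.1, 0.2]
gripper_width: 0.135
gripper_force: 25.0
```

Call:
carry_out:
  commands:
    - {"x": 0,"y": 0,"z": 0,"turn": 0}
    - {"x": 0,"y": 0,"z": 0,"turn": 0}
    - {"x": 0,"y": 0,"z": 0,"turn": 0}
    - {"x": 0,"y": 0,"z": 0.3,"turn": 0}
    - {"x": 0,"y": 0,"z": 0.8,"turn": 0}
    - {"x": 0,"y": 0,"z": 1.5,"turn": 0}
    - {"x": 0,"y": 0,"z": 2,"turn": 0}
    - {"x": 0,"y": 0,"z": 2.2,"turn": 0}
    - {"x": 0,"y": 0,"z": 2.2,"turn": 0}
    - {"x": 0,"y": 0,"z": 2.2,"turn": 0}

```text
time_s: 7.65
tool_pos: [0.4697, 0.3064, 0.3154]
orientation: [[-0.985, 0.173, -0.0], [0.173, 0.985, -0.0], [0.0, -0.0, -1.0]]
ft_force: [-0.4, 0.2, 0.4]
gripper_width: 0.13
gripper_force: 25.0
```

Run:
```python
from h import *
go((.4675,.3085,.31,80))
ims=[]
for n in ['scene','top']:
    p,d=get_image(n); np.savez(f'/tmp/{n}1.npz',p=p,d=d,**{k:np.array(v) for k,v in calibration(n).items()})
    p,d,K,R,t=load(n+'1'); P=cloud(d,K,R,t); x,y,z=np.moveaxis(P,-1,0)
    u0,v0=(385,100) if n=='scene' else (70,200)
    ims.append(cv2.resize(p[v0:v0+150,u0:u0+100,::-1],(390,585),interpolation=cv2.INTER_CUBIC))
    for a,b in [(.15,.19),(.19,.23),(.23,.26),(.262,.275)]:
        m=(d>0)&(z>a)&(z<b)&(abs(x-.4675)<.03)&(abs(y-.3085)<.03); 
        if m.sum()>2: print(n,a,b,m.sum(),np.round(P[m].mean(0),4))
cv2.imwrite('pics/crop2.png',np.hstack(ims))
```

```text
t 7.65 pos [0.4697 0.3064 0.3154] yaw 80.02 zax [-0. -0. -1.] F [-0.43  0.25  0.42] w 0.130 g 25.0 q [ 31.   1. 102.  -0.  77. -49.]
(0.4675, 0.3085, 0.31, 80) -> cm [0.26 0.17 0.54] turn 0.0
scene 0.15 0.19 20 [0.4726 0.3067 0.1801]
scene 0.19 0.23 40 [0.4727 0.3066 0.2119]
scene 0.23 0.26 31 [0.4722 0.3069 0.2455]
scene 0.262 0.275 6 [0.4731 0.3036 0.267 ]
top 0.23 0.26 5 [0.4688 0.3047 0.2422]
```

View pics/crop2.png

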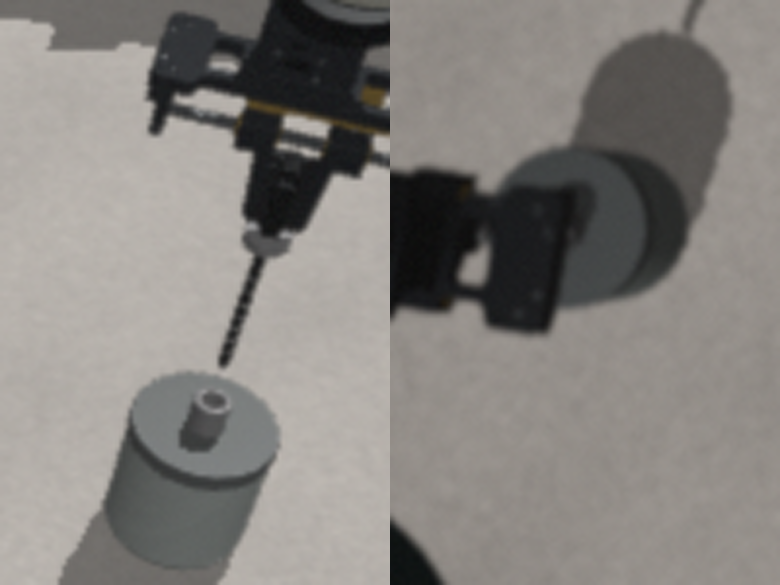

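The crop shows the rod upright, tip at (225,360), with the tube mouth at (210,400) just below. The rod axis is at the TCP and vertical. Align it and descend most of the way.

Call:
carry_out:
  commands:
    - {"x": 0.25,"y": 0.2,"z": 0,"turn": 0}
    - {"x": 0.25,"y": 0.2,"z": 0.5,"turn": 0}
    - {"x": 0.25,"y": 0.2,"z": 1.5,"turn": 0}
    - {"x": 0.25,"y": 0.2,"z": 2.5,"turn": 0}
    - {"x": 0.25,"y": 0.2,"z": 3.5,"turn": 0}
    - {"x": 0.25,"y": 0.2,"z": 4.3,"turn": 0}
    - {"x": 0.25,"y": 0.2,"z": 5,"turn": 0}
    - {"x": 0.25,"y": 0.2,"z": 5,"turn": 0}
    - {"x": 0.25,"y": 0.2,"z": 5,"turn": 0}
    - {"x": 0.25,"y": 0.2,"z": 5,"turn": 0}

```text
time_s: 8.58
tool_pos: [0.4679, 0.309, 0.266]
orientation: [[-0.985, 0.173, 0.0], [0.173, 0.985, 0.0], [-0.0, 0.0, -1.0]]
ft_force: [0.1, -0.4, -0.3]
gripper_width: 0.134
gripper_force: 25.0
```

Run:
```python
from h import *
go((.4675,.3085,.20,80))
```

```text
t 8.58 pos [0.4679 0.309  0.266 ] yaw 80.03 zax [ 0.  0. -1.] F [ 0.13 -0.36 -0.33] w 0.134 g 25.0 q [ 31.   2. 106.   0.  72. -49.]
(0.4675, 0.3085, 0.2, 80) -> cm [ 0.03 -0.06  6.6 ] turn 0.0
```

Tip at about 0.116, inside the tube, and no force. Continue.

Call:
carry_out:
  commands:
    - {"x": 0,"y": 0,"z": 0.8,"turn": 0}
    - {"x": 0,"y": 0,"z": 1.8,"turn": 0}
    - {"x": 0,"y": 0,"z": 3,"turn": 0}
    - {"x": 0,"y": 0,"z": 4.2,"turn": 0}
    - {"x": 0,"y": 0,"z": 5.4,"turn": 0}
    - {"x": 0,"y": 0,"z": 6.5,"turn": 0}
    - {"x": 0,"y": 0,"z": 7.3,"turn": 0}
    - {"x": 0,"y": 0,"z": 8,"turn": 0}
    - {"x": 0,"y": 0,"z": 8.2,"turn": 0}
    - {"x": 0,"y": 0,"z": 8.2,"turn": 0}

```text
time_s: 9.42
tool_pos: [0.4674, 0.3088, 0.1828]
orientation: [[-0.985, 0.173, -0.001], [0.173, 0.985, -0.001], [0.001, -0.001, -1.0]]
ft_force: [-0.6, -0.9, -0.7]
gripper_width: 0.135
gripper_force: 25.0
```

Call:
carry_out:
  commands:
    - {"x": 0,"y": 0,"z": 0.1,"turn": 0}
    - {"x": 0,"y": 0,"z": 0.2,"turn": 0}
    - {"x": 0,"y": 0,"z": 0.3,"turn": 0}
    - {"x": 0,"y": 0,"z": 0.4,"turn": 0}
    - {"x": 0,"y": 0,"z": 0.5,"turn": 0}
    - {"x": 0,"y": 0,"z": 0.6,"turn": 0}
    - {"x": 0,"y": 0,"z": 0.7,"turn": 0}
    - {"x": 0,"y": 0,"z": 0.8,"turn": 0}
    - {"x": 0,"y": 0,"z": 0.8,"turn": 0}
    - {"x": 0,"y": 0,"z": 0.8,"turn": 0}

```text
time_s: 10.25
tool_pos: [0.4676, 0.3089, 0.1756]
orientation: [[-0.985, 0.173, -0.0], [0.173, 0.985, -0.0], [0.0, -0.0, -1.0]]
ft_force: [0.5, -0.7, -0.4]
gripper_width: 0.135
gripper_force: 25.0
```

Run:
```python
from h import *
go((.4675,.3085,.17,80))
```

```text
t 10.25 pos [0.4676 0.3089 0.1756] yaw 80.03 zax [-0. -0. -1.] F [ 0.52 -0.67 -0.39] w 0.135 g 25.0 q [ 31.   7. 111.   0.  62. -49.]
(0.4675, 0.3085, 0.17, 80) -> cm [ 0.01 -0.04  0.56] turn 0.0
```

Call:
carry_out:
  commands:
    - {"x": 0,"y": 0,"z": 0.05,"turn": 0}
    - {"x": 0,"y": 0,"z": 0.1,"turn": 0}
    - {"x": 0,"y": 0,"z": 0.15,"turn": 0}
    - {"x": 0,"y": 0,"z": 0.2,"turn": 0}
    - {"x": 0,"y": 0,"z": 0.25,"turn": 0}
    - {"x": 0,"y": 0,"z": 0.3,"turn": 0}
    - {"x": 0,"y": 0,"z": 0.35,"turn": 0}
    - {"x": 0,"y": 0,"z": 0.4,"turn": 0}
    - {"x": 0,"y": 0,"z": 0.45,"turn": 0}
    - {"x": 0,"y": 0,"z": 0.45,"turn": 0}
  squeeze: 10

```text
time_s: 11.08
tool_pos: [0.4676, 0.3089, 0.1711]
orientation: [[-0.985, 0.173, -0.0], [0.173, 0.985, -0.0], [0.0, -0.0, -1.0]]
ft_force: [0.3, -0.9, -1.4]
gripper_width: 0.139
gripper_force: 10.0
```

Call:
carry_out:
  commands:
    - {"x": 0,"y": 0,"z": 0.03,"turn": 0}
    - {"x": 0,"y": 0,"z": 0.06,"turn": 0}
    - {"x": 0,"y": 0,"z": 0.09,"turn": 0}
    - {"x": 0,"y": 0,"z": 0.1,"turn": 0}
    - {"x": 0,"y": 0,"z": 0.1,"turn": 0}
    - {"x": 0,"y": 0,"z": 0.1,"turn": 0}
    - {"x": 0,"y": 0,"z": 0.1,"turn": 0}
    - {"x": 0,"y": 0,"z": 0.1,"turn": 0}
    - {"x": 0,"y": 0,"z": 0.1,"turn": 0}
    - {"x": 0,"y": 0,"z": 0.1,"turn": 0}

```text
time_s: 11.92
tool_pos: [0.4677, 0.3089, 0.1702]
orientation: [[-0.985, 0.173, 0.0], [0.173, 0.985, -0.0], [-0.0, 0.0, -1.0]]
ft_force: [0.3, 0.1, 0.4]
gripper_width: 0.138
gripper_force: 10.0
```

Call:
carry_out:
  commands:
    - {"x": 0,"y": 0,"z": 0.02,"turn": 0}
    - {"x": 0,"y": 0,"z": 0.04,"turn": 0}
    - {"x": 0,"y": 0,"z": 0.06,"turn": 0}
    - {"x": 0,"y": 0,"z": 0.08,"turn": 0}
    - {"x": 0,"y": 0,"z": 0.1,"turn": 0}
    - {"x": 0,"y": 0,"z": 0.1,"turn": 0}
    - {"x": 0,"y": 0,"z": 0.1,"turn": 0}
    - {"x": 0,"y": 0,"z": 0.1,"turn": 0}
    - {"x": 0,"y": 0,"z": 0.1,"turn": 0}
    - {"x": 0,"y": 0,"z": 0.1,"turn": 0}

```text
time_s: 12.75
tool_pos: [0.4678, 0.309, 0.17]
orientation: [[-0.985, 0.173, 0.0], [0.173, 0.985, 0.0], [-0.0, 0.0, -1.0]]
ft_force: [-2.0, -1.0, 5.8]
gripper_width: 0.134
gripper_force: 10.0
```

Run:
```python
from h import *
go((.4675,.3085,.17,80))
p,d=get_image('scene');go()
cv2.imwrite('pics/crop3.png',cv2.resize(p[150:260,385:485,::-1],(545,600),interpolation=cv2.INTER_CUBIC))
get_image('scene');go()
```

```text
t 12.75 pos [0.4678 0.309  0.17  ] yaw 80.04 zax [ 0.  0. -1.] F [-1.98 -1.05  5.79] w 0.134 g 10.0 q [ 31.   7. 111.  -0.  62. -49.]
(0.4675, 0.3085, 0.17, 80) -> cm [ 0.02 -0.05  0.  ] turn 0.0
t 12.80 pos [0.4678 0.3089 0.1701] yaw 80.03 zax [ 0.  0. -1.] F [-2.04 -1.51  5.47] w 0.133 g 10.0 q [ 31.   7. 111.  -0.  62. -49.]
t 12.85 pos [0.4678 0.3089 0.17  ] yaw 80.03 zax [ 0.  0. -1.] F [-1.73 -1.83  6.75] w 0.132 g 10.0 q [ 31.   7. 111.  -0.  62. -49.]
```

View pics/crop3.png

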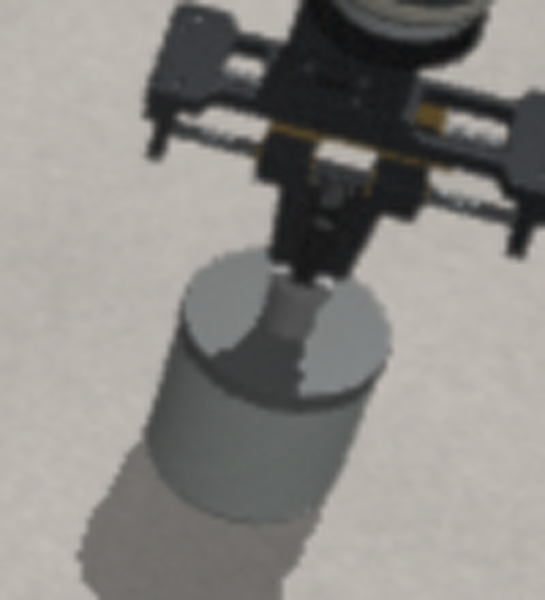

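The collar sits on the rim at (300,285), with a push of about 6 N and the TCP at 0.170 as predicted. Hold for a moment, then draw the rod out.

Call:
carry_out:
  commands:
    - {"x": 0,"y": 0,"z": 0,"turn": 0}
    - {"x": 0,"y": 0,"z": 0,"turn": 0}
    - {"x": 0,"y": 0,"z": 0,"turn": 0}
    - {"x": 0,"y": 0,"z": 0,"turn": 0}
    - {"x": 0,"y": 0,"z": 0,"turn": 0}
    - {"x": 0,"y": 0,"z": 0,"turn": 0}
    - {"x": 0,"y": 0,"z": 0,"turn": 0}
    - {"x": 0,"y": 0,"z": 0,"turn": 0}
    - {"x": 0,"y": 0,"z": 0,"turn": 0}
    - {"x": 0,"y": 0,"z": 0,"turn": 0}

```text
time_s: 13.68
tool_pos: [0.4678, 0.3089, 0.17]
orientation: [[-0.985, 0.173, 0.0], [0.173, 0.985, 0.0], [-0.0, 0.0, -1.0]]
ft_force: [-1.9, -1.8, 5.8]
gripper_width: 0.136
gripper_force: 10.0
```

Call:
carry_out:
  commands:
    - {"x": 0,"y": 0,"z": 0,"turn": 0}
    - {"x": 0,"y": 0,"z": 0,"turn": 0}
    - {"x": 0,"y": 0,"z": 0,"turn": 0}
    - {"x": 0,"y": 0,"z": -0.3,"turn": 0}
    - {"x": 0,"y": 0,"z": -1,"turn": 0}
    - {"x": 0,"y": 0,"z": -2.2,"turn": 0}
    - {"x": 0,"y": 0,"z": -3.7,"turn": 0}
    - {"x": 0,"y": 0,"z": -5.4,"turn": 0}
    - {"x": 0,"y": 0,"z": -7.2,"turn": 0}
    - {"x": 0,"y": 0,"z": -9,"turn": 0}
  squeeze: 25

```text
time_s: 14.52
tool_pos: [0.4678, 0.309, 0.2609]
orientation: [[-0.985, 0.173, 0.001], [0.173, 0.985, 0.0], [-0.001, 0.0, -1.0]]
ft_force: [-0.1, 0.5, -0.4]
gripper_width: 0.133
gripper_force: 25.0
```

Call:
carry_out:
  commands:
    - {"x": 0,"y": 0,"z": -1.5,"turn": 0}
    - {"x": 0,"y": 0,"z": -3,"turn": 0}
    - {"x": 0,"y": 0,"z": -4.2,"turn": 0}
    - {"x": 0,"y": 0,"z": -5,"turn": 0}
    - {"x": 0,"y": 0,"z": -5.2,"turn": 0}
    - {"x": 0,"y": 0,"z": -5.2,"turn": 0}
    - {"x": 0,"y": 0,"z": -5.2,"turn": 0}
    - {"x": 0,"y": 0,"z": -5.2,"turn": 0}
    - {"x": 0,"y": 0,"z": -5.2,"turn": 0}
    - {"x": 0,"y": 0,"z": -5.2,"turn": 0}

```text
time_s: 15.35
tool_pos: [0.4674, 0.3087, 0.3103]
orientation: [[-0.985, 0.173, -0.001], [0.173, 0.985, -0.001], [0.001, -0.001, -1.0]]
ft_force: [0.5, 0.1, -0.6]
gripper_width: 0.131
gripper_force: 25.0
```

Run:
```python
from h import *
# tool on robot side of tube along tool +x (world -x), 26 mm off axis
ax=np.array([-.985,.173]);f=np.array([.4675,.3085])
a=f+.026*ax
go((*a,.315,80),(*a,.268,80))
```

```text
t 15.35 pos [0.4674 0.3087 0.3103] yaw 80.03 zax [-0.001 -0.001 -1.   ] F [ 0.51  0.08 -0.62] w 0.131 g 25.0 q [ 31.   1. 102.  -0.  77. -49.]
(np.float64(0.44189), np.float64(0.312998), 0.315, 80) -> cm [ 2.58 -0.02 -0.47] turn 0.0
(np.float64(0.44189), np.float64(0.312998), 0.268, 80) -> cm [ 2.58 -0.02  4.23] turn 0.0
```

Rod fully out. The moves cannot tilt the tool, so I'll swing the rod level within a light grip, using the fixed tube's rim as a stop. First, put the tip beside the tube on the robot side.

Call:
carry_out:
  commands:
    - {"x": 0.8,"y": 0,"z": 0,"turn": 0}
    - {"x": 1.8,"y": 0,"z": 0,"turn": 0}
    - {"x": 2.6,"y": 0,"z": 0,"turn": 0}
    - {"x": 2.6,"y": 0,"z": 0,"turn": 0}
    - {"x": 2.6,"y": 0,"z": 1,"turn": 0}
    - {"x": 2.6,"y": 0,"z": 2.3,"turn": 0}
    - {"x": 2.6,"y": 0,"z": 3.6,"turn": 0}
    - {"x": 2.6,"y": 0,"z": 4.5,"turn": 0}
    - {"x": 2.6,"y": 0,"z": 4.5,"turn": 0}
    - {"x": 2.6,"y": 0,"z": 4.5,"turn": 0}
  squeeze: 12

```text
time_s: 16.18
tool_pos: [0.4416, 0.3129, 0.2645]
orientation: [[-0.985, 0.173, -0.003], [0.173, 0.985, -0.002], [0.002, -0.002, -1.0]]
ft_force: [0.4, -0.3, 0.2]
gripper_width: 0.137
gripper_force: 12.0
```

Run:
```python
from h import *
go()
s=state();p=np.array(s['tool_pos']);ax=np.array([-.985,.173])
X0=(p[:2]-[.4675,.3085])@ax*100; Z0=(p[2]-.13)*100; print(X0,Z0)
for th in range(0,91,5):
    r=13.4-1.9*th/90; a=np.radians(th)
    print(th,np.round([1.3-r*np.sin(a)+.4*np.cos(a)-X0, Z0-(r*np.cos(a)+.4*np.sin(a))],2))
```

```text
t 16.18 pos [0.4416 0.3129 0.2645] yaw 80.02 zax [-0.003 -0.002 -1.   ] F [ 0.35 -0.35  0.23] w 0.137 g 12.0 q [ 33.   0. 108.  -0.  72. -47.]
2.631479441932995 13.448300873883777
0 [-0.93  0.05]
5 [-2.09  0.17]
10 [-3.23  0.39]
15 [-4.33  0.71]
20 [-5.39  1.12]
25 [-6.41  1.61]
30 [-7.37  2.19]
35 [-8.27  2.85]
40 [-9.1   3.57]
45 [-9.85  4.36]
50 [-10.53   5.21]
55 [-11.13   6.1 ]
60 [-11.64   7.04]
65 [-12.06   8.  ]
70 [-12.4    8.99]
75 [-12.64  10.  ]
80 [-12.8   11.02]
85 [-12.86  12.04]
90 [-12.83  13.05]
```

Do the first part, to about 30°, then look at the forces.

Call:
carry_out:
  commands:
    - {"x": -0.5,"y": 0,"z": 0,"turn": 0}
    - {"x": -0.9,"y": 0,"z": 0.05,"turn": 0}
    - {"x": -1.5,"y": 0,"z": 0.1,"turn": 0}
    - {"x": -2.1,"y": 0,"z": 0.2,"turn": 0}
    - {"x": -3.2,"y": 0,"z": 0.4,"turn": 0}
    - {"x": -4.3,"y": 0,"z": 0.7,"turn": 0}
    - {"x": -5.4,"y": 0,"z": 1.1,"turn": 0}
    - {"x": -6.4,"y": 0,"z": 1.6,"turn": 0}
    - {"x": -7.4,"y": 0,"z": 2.2,"turn": 0}
    - {"x": -7.4,"y": 0,"z": 2.2,"turn": 0}

```text
time_s: 17.02
tool_pos: [0.5164, 0.2997, 0.2421]
orientation: [[-0.985, 0.174, -0.001], [0.174, 0.985, -0.001], [0.001, -0.002, -1.0]]
ft_force: [-0.6, 0.6, -1.3]
gripper_width: 0.135
gripper_force: 12.0
```

Run:
```python
from h import *
go()
s=state();p=np.array(s['tool_pos']);ax=np.array([-.985,.173])
X0=(p[:2]-[.4675,.3085])@ax*100; Z0=(p[2]-.13)*100; print(X0,Z0)
p,d=get_image('scene')
cv2.imwrite('pics/crop4.png',cv2.resize(p[110:260,385:485,::-1],(400,600),interpolation=cv2.INTER_CUBIC))
```

```text
t 17.02 pos [0.5164 0.2997 0.2421] yaw 79.96 zax [-0.001 -0.001 -1.   ] F [-0.65  0.59 -1.32] w 0.135 g 12.0 q [ 28.   7. 103.  -0.  70. -52.]
-4.9703667340639734 11.209637495464229
```

View pics/crop4.png

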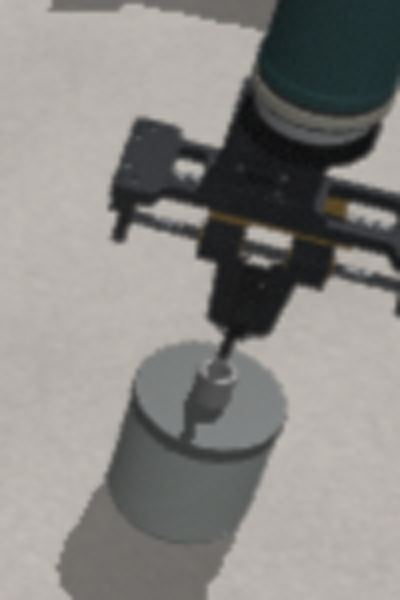

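The rod is leaning over the rim at (220,360) as intended, with little force. Continue the arc.

Call:
carry_out:
  commands:
    - {"x": -0.9,"y": 0,"z": 0.6,"turn": 0}
    - {"x": -1.75,"y": 0,"z": 1.4,"turn": 0}
    - {"x": -2.5,"y": 0,"z": 2.2,"turn": 0}
    - {"x": -3.15,"y": 0,"z": 3,"turn": 0}
    - {"x": -3.75,"y": 0,"z": 3.9,"turn": 0}
    - {"x": -4.25,"y": 0,"z": 4.8,"turn": 0}
    - {"x": -4.7,"y": 0,"z": 5.8,"turn": 0}
    - {"x": -5,"y": 0,"z": 6.8,"turn": 0}
    - {"x": -5.25,"y": 0,"z": 7.8,"turn": 0}
    - {"x": -5.25,"y": 0,"z": 7.8,"turn": 0}

```text
time_s: 17.9
tool_pos: [0.5656, 0.2907, 0.1629]
orientation: [[-0.985, 0.173, -0.004], [0.173, 0.985, -0.002], [0.004, -0.003, -1.0]]
ft_force: [-0.3, -0.2, -0.2]
gripper_width: 0.135
gripper_force: 12.0
```

Run:
```python
from h import *
go()
s=state();p=np.array(s['tool_pos']);ax=np.array([-.985,.173])
X0=(p[:2]-[.4675,.3085])@ax*100; Z0=(p[2]-.13)*100; print(X0,Z0)
for n in ['top','scene']:
    p,d=get_image(n);c=calibration(n);P=cloud(d,np.array(c['camera_matrix']),np.array(c['R']),np.array(c['t']))-[.4675,.3085,0]
    X=P[...,:2]@ax; Y=P[...,:2]@np.array([.173,.985])
    for a in np.arange(-.06,.08,.015):
        m=(d>0)&(abs(X-a)<.005)&(abs(Y)<.02)&(P[...,2]>.132)&(p.max(2)<75)
        if m.sum(): print(n,round(a,3),m.sum(),np.round(np.median(P[m][:,2]),4),np.round(np.median(Y[m]),4))
```

```text
t 17.90 pos [0.5656 0.2907 0.1629] yaw 80.02 zax [-0.004 -0.002 -1.   ] F [-0.26 -0.24 -0.19] w 0.135 g 12.0 q [ 25.  15. 102.  -0.  63. -55.]
-9.970002117871047 3.2894097844027637
top -0.06 199 0.506 0.0003
top -0.045 103 0.4963 0.0091
top -0.03 94 0.5217 0.0032
top -0.015 98 0.5306 -0.0041
top 0.0 83 0.5403 -0.0115
top 0.015 26 0.1396 -0.0034
top 0.03 5 0.1346 -0.0033
scene -0.045 4 0.5055 0.0075
scene -0.03 46 0.5209 0.0026
scene -0.015 52 0.5307 -0.0061
scene 0.0 39 0.5404 -0.0149
scene 0.015 7 0.5485 -0.0127
```

Call:
carry_out:
  commands:
    - {"x": -0.1,"y": 0,"z": 0.6,"turn": 0}
    - {"x": -0.15,"y": 0,"z": 1.2,"turn": 0}
    - {"x": -0.2,"y": 0,"z": 1.8,"turn": 0}
    - {"x": -0.2,"y": 0,"z": 2.3,"turn": 0}
    - {"x": -0.2,"y": 0,"z": 2.6,"turn": 0}
    - {"x": -0.2,"y": 0,"z": 2.8,"turn": 0}
    - {"x": -0.2,"y": 0,"z": 2.9,"turn": 0}
    - {"x": -0.2,"y": 0,"z": 2.95,"turn": 0}
    - {"x": -0.2,"y": 0,"z": 2.95,"turn": 0}
    - {"x": -0.2,"y": 0,"z": 2.95,"turn": 0}

```text
time_s: 18.83
tool_pos: [0.5685, 0.2912, 0.1368]
orientation: [[-0.985, 0.173, -0.0], [0.173, 0.985, -0.0], [0.0, -0.0, -1.0]]
ft_force: [-1.0, 0.5, 0.0]
gripper_width: 0.135
gripper_force: 12.0
```

Call:
carry_out:
  commands:
    - {"x": 0,"y": 0,"z": 0,"turn": 0}
    - {"x": 0,"y": 0,"z": 0,"turn": 0}
    - {"x": 0,"y": 0,"z": 0,"turn": 0}
    - {"x": 0,"y": 0,"z": 0,"turn": 0}
    - {"x": 0,"y": 0,"z": 0,"turn": 0}
    - {"x": 0,"y": 0,"z": -0.5,"turn": 0}
    - {"x": 0,"y": 0,"z": -1.5,"turn": 0}
    - {"x": 0,"y": 0,"z": -3,"turn": 0}
    - {"x": 0,"y": 0,"z": -4,"turn": 0}
    - {"x": 0,"y": 0,"z": -4,"turn": 0}
  squeeze: 50

```text
time_s: 19.67
tool_pos: [0.5707, 0.2921, 0.1806]
orientation: [[-0.985, 0.173, 0.006], [0.173, 0.985, 0.003], [-0.005, 0.003, -1.0]]
ft_force: [0.7, -0.0, 0.6]
gripper_width: 0.132
gripper_force: 50.0
```

```bash
cat >> h.py <<'E'
def rod():
    s=state();R0=np.array(s['orientation']);tp=np.array(s['tool_pos'])
    for n in ['top','scene']:
        c=calibration(n);p,d=get_image(n);P=cloud(d,np.array(c['camera_matrix']),np.array(c['R']),np.array(c['t']))
        L=(P-tp)@R0   # tool frame; rod lies along +x of the tool
        m=(d>0)&(L[...,0]>.045)&(L[...,0]<.17)&(abs(L[...,1])<.015)&(abs(L[...,2])<.03)
        q=L[m]; k=len(q)
        if k<10: print(n,k); continue
        f=np.polyfit(q[:,0],q[:,2],1); g=np.polyfit(q[:,0],q[:,1],1)
        q=q[abs(q[:,2]-np.polyval(f,q[:,0]))<.006]; f=np.polyfit(q[:,0],q[:,2],1)
        print(n,k,'pitch below level %.1f deg'%np.degrees(np.arctan(f[0])),'z at tip(down) %.4f'%np.polyval(f,.15),'yaw off %.1f'%np.degrees(np.arctan(g[0])),'xmax %.4f'%np.percentile(q[:,0],99),'ymed %.4f'%np.median(q[:,1]))
        cv2.imwrite(f'/tmp/{n}_last.png',p[:,:,::-1])
E
python3 - <<'E'
from h import *
go((.557+.15*.985,.024-.15*.173,.17,80)); rod()
E
```

```text
t 19.67 pos [0.5707 0.2921 0.1806] yaw 80.03 zax [ 0.006  0.003 -1.   ] F [ 0.68 -0.02  0.65] w 0.132 g 50.0 q [ 25.  15. 101.  -0.  64. -55.]
(0.70475, -0.0019499999999999969, 0.17, 80) -> cm [-18.29 -26.64   1.07] turn 0.0
top 112 pitch below level -0.3 deg z at tip(down) -0.0014 yaw off -0.3 xmax 0.1162 ymed -0.0009
scene 11 pitch below level 15.3 deg z at tip(down) 0.0289 yaw off 5.8 xmax 0.0627 ymed 0.0002
```

Run:
```python
import cv2,numpy as np
a=cv2.imread('/tmp/top_last.png')[190:310,60:200];b=cv2.imread('/tmp/scene_last.png')[130:250,370:510]
cv2.imwrite('pics/crop5.png',cv2.resize(np.hstack([a,b]),(800,343),interpolation=cv2.INTER_CUBIC))
```

```text
(no output)
```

View pics/crop5.png

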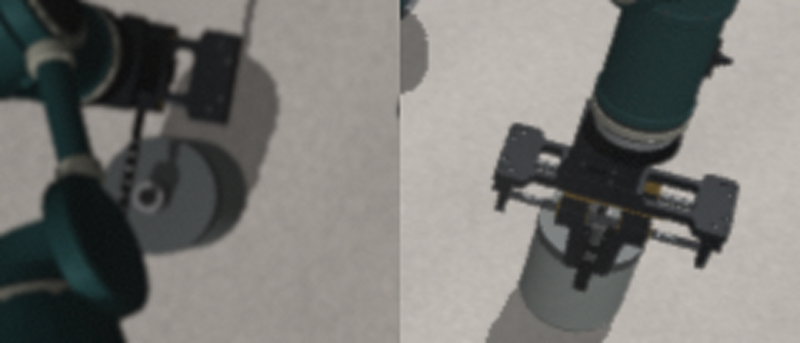

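The rod looks level in the top crop, running from (140,100) to (125,205) with its tip hidden behind the forearm. The cloud pitch is -0.3°. Now carry it to the light box, staying high.

Call:
carry_out:
  commands:
    - {"x": -0.6,"y": -0.9,"z": 0,"turn": 0}
    - {"x": -1.7,"y": -2.5,"z": 0,"turn": 0}
    - {"x": -3.4,"y": -4.9,"z": 0,"turn": 0}
    - {"x": -5.3,"y": -7.7,"z": 0,"turn": 0}
    - {"x": -7.3,"y": -10.6,"z": 0,"turn": 0}
    - {"x": -9.3,"y": -13.5,"z": 0,"turn": 0}
    - {"x": -11.3,"y": -16.4,"z": 0,"turn": 0}
    - {"x": -13.3,"y": -19.3,"z": 0,"turn": 0}
    - {"x": -15.2,"y": -22,"z": 0,"turn": 0}
    - {"x": -16.6,"y": -24.2,"z": 0,"turn": 0}

```text
time_s: 20.6
tool_pos: [0.6906, 0.0206, 0.1754]
orientation: [[-0.985, 0.174, -0.001], [0.174, 0.985, -0.001], [0.001, -0.001, -1.0]]
ft_force: [-0.2, -0.5, -0.1]
gripper_width: 0.133
gripper_force: 50.0
```

Call:
carry_out:
  commands:
    - {"x": -0.9,"y": -1.3,"z": 0,"turn": 0}
    - {"x": -1.4,"y": -2,"z": 0,"turn": 0}
    - {"x": -1.7,"y": -2.4,"z": 0,"turn": 0}
    - {"x": -1.7,"y": -2.4,"z": 0,"turn": 0}
    - {"x": -1.7,"y": -2.4,"z": 0,"turn": 0}
    - {"x": -1.7,"y": -2.4,"z": 0,"turn": 0}
    - {"x": -1.7,"y": -2.4,"z": 0,"turn": 0}
    - {"x": -1.7,"y": -2.4,"z": 0,"turn": 0}
    - {"x": -1.7,"y": -2.4,"z": 0,"turn": 0}
    - {"x": -1.7,"y": -2.4,"z": 0,"turn": 0}

```text
time_s: 21.43
tool_pos: [0.7028, -0.0019, 0.1769]
orientation: [[-0.985, 0.172, 0.0], [0.172, 0.985, -0.0], [-0.0, 0.0, -1.0]]
ft_force: [-0.9, -0.1, -0.7]
gripper_width: 0.134
gripper_force: 50.0
```

Run:
```python
from h import *
go((.557+.15*.985,.024-.15*.173,.102,80)); rod()
```

```text
t 21.43 pos [ 0.7028 -0.0019  0.1769] yaw 80.08 zax [ 0. -0. -1.] F [-0.93 -0.11 -0.74] w 0.134 g 50.0 q [ -2.  21.  93.   0.  66. -82.]
(0.70475, -0.0019499999999999969, 0.102, 80) -> cm [-0.2   0.03  7.49] turn 0.1
top 71 pitch below level -1.8 deg z at tip(down) -0.0031 yaw off 0.1 xmax 0.0920 ymed 0.0002
scene 12 pitch below level 5.2 deg z at tip(down) 0.0027 yaw off 2.4 xmax 0.1406 ymed 0.0041
```

Call:
carry_out:
  commands:
    - {"x": -0.2,"y": 0,"z": 0.5,"turn": 0}
    - {"x": -0.2,"y": 0,"z": 1.5,"turn": 0}
    - {"x": -0.2,"y": 0,"z": 2.7,"turn": 0}
    - {"x": -0.2,"y": 0,"z": 4,"turn": 0}
    - {"x": -0.2,"y": 0,"z": 5.3,"turn": 0}
    - {"x": -0.2,"y": 0,"z": 6.4,"turn": 0}
    - {"x": -0.2,"y": 0,"z": 7,"turn": 0}
    - {"x": -0.2,"y": 0,"z": 7.3,"turn": 0}
    - {"x": -0.2,"y": 0,"z": 7.4,"turn": 0}
    - {"x": -0.2,"y": 0,"z": 7.4,"turn": 0}

```text
time_s: 22.37
tool_pos: [0.705, -0.0028, 0.1027]
orientation: [[-0.985, 0.173, 0.0], [0.173, 0.985, -0.0], [-0.0, 0.0, -1.0]]
ft_force: [0.7, -0.1, -0.7]
gripper_width: 0.132
gripper_force: 50.0
```

Run:
```python
from h import *
go((.557+.15*.985,.024-.15*.173,.102,80)); rod()
for n in ['top','scene']:
    c=calibration(n);K,R,t=[np.array(c[k]) for k in('camera_matrix','R','t')]
    for X in [(.557,.024,.102),(.557,.024,.022),(.705,-.002,.102)]:
        q=K@(R@np.array(X)+t); print(n,X,np.round(q[:2]/q[2],1))
a=cv2.imread('/tmp/top_last.png')[180:270,190:290];b=cv2.imread('/tmp/scene_last.png')[180:270,275:375]
cv2.imwrite('pics/crop6.png',cv2.resize(np.hstack([a,b]),(800,360),interpolation=cv2.INTER_CUBIC))
```

```text
t 22.37 pos [ 0.705  -0.0028  0.1027] yaw 80.03 zax [ 0. -0. -1.] F [ 0.68 -0.11 -0.67] w 0.132 g 50.0 q [ -2.  25.  95.  -0.  59. -82.]
(0.70475, -0.0019499999999999969, 0.102, 80) -> cm [0.04 0.08 0.07] turn 0.0
top 37 pitch below level -3.3 deg z at tip(down) -0.0052 yaw off 1.1 xmax 0.0715 ymed 0.0000
scene 5
top (0.557, 0.024, 0.102) [231.5 218.8]
top (0.557, 0.024, 0.022) [234.7 220.6]
top (0.705, -0.002, 0.102) [241.5 158.9]
scene (0.557, 0.024, 0.102) [327.5 215.8]
scene (0.557, 0.024, 0.022) [325.5 234.9]
scene (0.705, -0.002, 0.102) [307.7 256.7]
```

View pics/crop6.png

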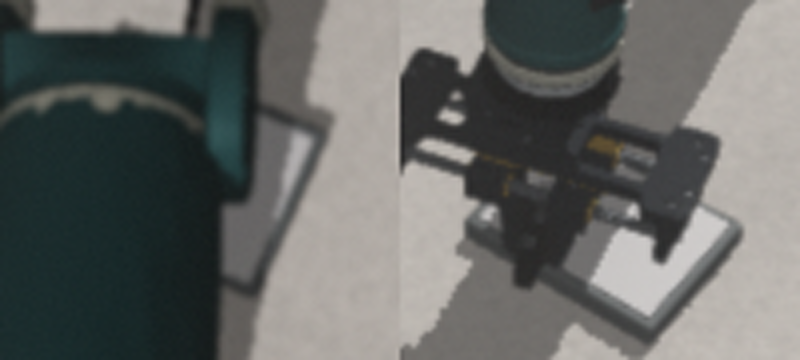

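The body and forearm hide the rod in both views here. I'll raise it a little and swing it about its tip by 90° so that it lies across both cameras' view and can be checked.

Call:
carry_out:
  commands:
    - {"x": 0,"y": 0,"z": -1,"turn": 0}
    - {"x": 0,"y": 0,"z": -3,"turn": 0}
    - {"x": 0,"y": 0,"z": -5,"turn": 0}
    - {"x": 0.1,"y": -1.7,"z": -6,"turn": 6.5}
    - {"x": 0.4,"y": -3.4,"z": -6,"turn": 13}
    - {"x": 0.9,"y": -5,"z": -6,"turn": 19.5}
    - {"x": 1.5,"y": -6.6,"z": -6,"turn": 26}
    - {"x": 2.3,"y": -8.1,"z": -6,"turn": 32.5}
    - {"x": 3.3,"y": -9.4,"z": -6,"turn": 39}
    - {"x": 4.4,"y": -10.6,"z": -6,"turn": 45}

```text
time_s: 23.3
tool_pos: [0.6434, -0.1005, 0.1646]
orientation: [[-0.569, 0.822, 0.003], [0.822, 0.569, -0.001], [-0.002, 0.002, -1.0]]
ft_force: [-0.1, 0.1, -1.1]
gripper_width: 0.13
gripper_force: 50.0
```

Call:
carry_out:
  commands:
    - {"x": 0.1,"y": -1.7,"z": 0,"turn": 6.5}
    - {"x": 0.4,"y": -3.4,"z": 0,"turn": 13}
    - {"x": 0.9,"y": -5,"z": 0,"turn": 19.5}
    - {"x": 1.5,"y": -6.6,"z": 0,"turn": 26}
    - {"x": 2.3,"y": -8.1,"z": 0,"turn": 32.5}
    - {"x": 3.3,"y": -9.4,"z": 0,"turn": 39}
    - {"x": 4.4,"y": -10.6,"z": 0,"turn": 45}
    - {"x": 4.4,"y": -10.6,"z": 0,"turn": 45}
    - {"x": 4.4,"y": -10.6,"z": 0,"turn": 45}
    - {"x": 4.4,"y": -10.6,"z": 0,"turn": 45}

```text
time_s: 24.13
tool_pos: [0.5323, -0.1247, 0.1641]
orientation: [[0.171, 0.985, 0.003], [0.985, -0.171, -0.001], [-0.0, 0.003, -1.0]]
ft_force: [0.7, 0.1, -0.7]
gripper_width: 0.133
gripper_force: 50.0
```

Run:
```python
from h import *
go((.557-.15*.173,.024-.15*.985,.102,-10)); rod()
a=cv2.imread('/tmp/top_last.png')[170:290,190:330];b=cv2.imread('/tmp/scene_last.png')[140:260,240:380]
cv2.imwrite('pics/crop7.png',cv2.resize(np.hstack([a,b]),(800,343),interpolation=cv2.INTER_CUBIC))
```

```text
t 24.13 pos [ 0.5323 -0.1247  0.1641] yaw -9.83 zax [ 0.003 -0.001 -1.   ] F [ 0.74  0.13 -0.71] w 0.133 g 50.0 q [-16.   6. 113.   0.  61.  -6.]
(0.53105, -0.12375, 0.102, -10) -> cm [ 0.07 -0.16  6.21] turn 0.2
top 76 pitch below level -1.0 deg z at tip(down) -0.0021 yaw off 0.7 xmax 0.1401 ymed -0.0000
scene 109 pitch below level -1.6 deg z at tip(down) -0.0008 yaw off 0.2 xmax 0.1423 ymed 0.0019
```

View pics/crop7.png

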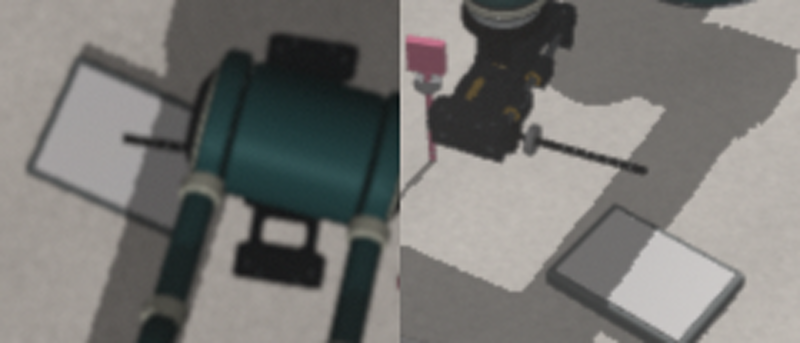

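The rod is level (about 1°, tip marginally high), with its tip at top crop (125,138) and scene crop (645,170), clear of the box. The tip reaches only about 14 cm from the TCP, so I'll triangulate it.

Run:
```python
from h import *
s=state();tp=np.array(s['tool_pos']);R0=np.array(s['orientation'])
A=[];b=[]
for n,(u,v) in {'top':(190+124/2.857,170+138/2.857),'scene':(240+247/2.857,140+171/2.857)}.items():
    c=calibration(n);K,R,t=[np.array(c[k]) for k in('camera_matrix','R','t')]
    o=-R.T@t; r=R.T@np.linalg.inv(K)@[u,v,1]; r/=np.linalg.norm(r); M=np.eye(3)-np.outer(r,r); A.append(M);b.append(M@o)
    print(n,ray(u,v,.165,K,R,t))
tip=np.linalg.lstsq(np.vstack(A),np.hstack(b),rcond=None)[0]
print('tip',tip,'tool',R0.T@(tip-tp)); print('shift cm',R0.T@(np.array([.557,.024,.102])-tip)*100)
```

```text
top [0.5544801  0.01307161 0.165     ]
scene [0.55956049 0.01716297 0.165     ]
tip [0.55454122 0.01515719 0.15940946] tool [ 0.14149646 -0.00208596  0.00404166]
shift cm [0.91433579 0.08049512 5.74093869]
```

Call:
carry_out:
  commands:
    - {"x": 0.3,"y": 0,"z": 0.5,"turn": 0}
    - {"x": 0.8,"y": 0,"z": 1.4,"turn": 0}
    - {"x": 0.9,"y": 0,"z": 2.4,"turn": 0}
    - {"x": 0.9,"y": 0,"z": 3.4,"turn": 0}
    - {"x": 0.9,"y": 0,"z": 4.3,"turn": 0}
    - {"x": 0.9,"y": 0,"z": 5.1,"turn": 0}
    - {"x": 0.9,"y": 0,"z": 5.6,"turn": 0}
    - {"x": 0.9,"y": 0,"z": 5.9,"turn": 0}
    - {"x": 0.9,"y": 0,"z": 6,"turn": 0}
    - {"x": 0.9,"y": 0,"z": 6,"turn": 0}

```text
time_s: 25.07
tool_pos: [0.5326, -0.1156, 0.1026]
orientation: [[0.173, 0.985, -0.0], [0.985, -0.173, 0.0], [-0.0, -0.0, -1.0]]
ft_force: [0.2, 0.1, -0.2]
gripper_width: 0.134
gripper_force: 50.0
```

Call:
carry_out:
  commands:
    - {"x": 0,"y": 0,"z": 0,"turn": 0}
    - {"x": 0,"y": 0,"z": 0,"turn": 0}
    - {"x": 0,"y": 0,"z": 0,"turn": 0}
    - {"x": 0,"y": 0,"z": 0,"turn": 0}
    - {"x": 0,"y": 0,"z": 0,"turn": 0}
    - {"x": 0,"y": 0,"z": 0,"turn": 0}
    - {"x": 0,"y": 0,"z": 0,"turn": 0}
    - {"x": 0,"y": 0,"z": 0,"turn": 0}
    - {"x": 0,"y": 0,"z": 0,"turn": 0}
    - {"x": 0,"y": 0,"z": 0,"turn": 0}

```text
time_s: 25.9
tool_pos: [0.5326, -0.1156, 0.1027]
orientation: [[0.173, 0.985, 0.0], [0.985, -0.173, -0.0], [-0.0, 0.0, -1.0]]
ft_force: [0.7, -0.4, -0.4]
gripper_width: 0.131
gripper_force: 50.0
```

Run:
```python
from h import *
go(); rod()
s=state();tp=np.array(s['tool_pos']);R0=np.array(s['orientation'])
print('tip',tp+R0@[.1425,0,.002])
p=cv2.imread('/tmp/scene_last.png')
p0=load('scene0')[0][:,:,::-1]
for nm,(u,v) in dict(jar=(365,294),slide=(252,276),mouse=(140,201)).items(): print(nm,abs(p[v-25:v+25,u-30:u+30].astype(int)-p0[v-25:v+25,u-30:u+30]).mean())
cv2.imwrite('pics/final.png',cv2.resize(p[130:310,210:400],(760,600) if 0 else (633,600)))
```

```text
t 25.90 pos [ 0.5326 -0.1156  0.1027] yaw -9.97 zax [ 0. -0. -1.] F [ 0.74 -0.37 -0.39] w 0.131 g 50.0 q [-15.  10. 116.  -0.  54.  -5.]
top 65 pitch below level -2.3 deg z at tip(down) -0.0030 yaw off 0.4 xmax 0.1404 ymed -0.0001
scene 103 pitch below level -0.5 deg z at tip(down) -0.0001 yaw off -1.2 xmax 0.1415 ymed 0.0018
tip [0.55729243 0.02480951 0.10068096]
jar 20.561777777777777
slide 38.43788888888889
mouse 5.586777777777778
```

View pics/final.png

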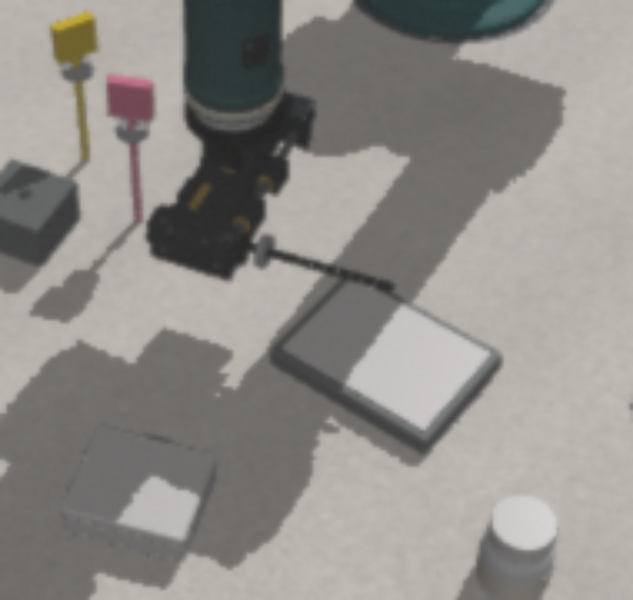

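The final view shows the rod level, tip at (393,287) above the box. The slide box and jar are unmoved; only shadows have changed. Handing in.

```bash
python3 -c "
from cell import *
print(hand_in())"
```

```text
the job is handed in; nothing more can be done
None
```

I handed the job in at about 26 s: the collar was seated on the flask rim at about 6 N, held there and the rod drawn out, and it is now held within about 2° of level with its tip about 8 cm above the middle of the light box. The tool cannot tilt, so I swung the rod level in a light grip against the flask's tube rim after drawing it out.

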